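# Push the tile bat home into the corner stop

## Task

Push the square plywood bat, with the two glazed test tiles riding on it, along the slab until it is fully home in the wooden corner stop: two of its edges flush against both battens. Only push the bat with the fingers; do not lift or tip it, and do not touch the tiles or let them slide about on it. Leave the jars, the small tin and the wooden rib around it where they are.

Things in the scene. Friction and masses are not known exactly. Their poses are not given: they have to be found in the camera images.
- bat: loose square plywood bat, 140 x 140 mm, 16 mm thick, about 0.25 kg, lying flat on the pale slab; origin at the centre of its underside, x and y axes parallel to its edges (edges 70 mm from the origin). It slides on the slab when pushed on an edge.
- corner_stop: fixed L of two brown wood battens, 22 mm wide, 24 mm high. Origin: inner corner of the L at slab level. Long far batten: inner face is the plane x=0 of this frame, from y=0 to -200 mm; short left batten: inner face is the plane y=0, from x=0 to -110 mm. +x points roughly away from the robot; the bat starts at x<0, y<0. Bat home: centre at x=-70, y=-70 mm, edges parallel to battens.
- tile_1: glazed test tile 42 x 42 x 7 mm with a green face, lying loose on the bat; origin at the centre of its underside
- tile_2: glazed test tile 42 x 42 x 7 mm with a red-brown face, lying loose on the bat; origin at the centre of its underside
- bat_spot_1 (a point): unmarked point on the bat's top, at (-26, 28, 16) mm in the bat's frame; tile_1 starts within 6 mm of it
- bat_spot_2 (a point): unmarked point on the bat's top, at (26, -28, 16) mm in the bat's frame; tile_2 starts within 6 mm of it
- jar_left: bystander: glaze jar with white screw lid, 52 mm across, 69 mm high, left of the work; origin at the centre of its underside
- jar_right: bystander: glaze jar with white screw lid, 52 mm across, 69 mm high, right of the work; origin at the centre of its underside
- tin: bystander: small round open tin, 45 mm across, 18 mm high, near left; origin at the centre of its underside
- rib: bystander: flat curved wooden potter's rib, 24 x 90 x 5 mm, near right; origin at the centre of its underside
Not all that is in view belongs to the job. Leave any turquoise or yellow look-alike of the tile_2 alone.

How it is judged:
By the outcome, as a careful person would: the job done as asked, in the order asked, and still so for the second after the job is handed in, with the robot touching nothing.
It also fails if it takes over 53 s, if anything falls off the work surface, if the arm or the gripper's body presses on something with over 40 N, if the wrist force passes 120 N, or if a joint passes its speed limit or range.

## Robot

A 6-joint arm with a two-finger parallel gripper is mounted at the origin on a cart in front of the work surface, level with it; the furniture and walls round the work are solid. World frame = base frame: x ahead of the robot, y to its left, z up, the work surface at z = 0. Lengths are in m, angles in rad, forces in N, time in s.
With the tool pointing down it reaches from about 0.25 to 0.775 m from the base axis. Payload 4 kg.
Tool frame: the origin (TCP) lies on the centre line of the jaws, within the pads' length; the fingertips stand 25 mm ahead of it and the grasp point (between the pads) lies 6 mm ahead of it; z points along the fingers, y is the line along which they close (so a half turn about z gives the same grasp; the last joint's range is limited). The gripper opens to 85 mm and grips with 20 to 120 N. Pads are 22 mm wide; open, the fingers measure 114 mm over their backs; the gripper's body (76 mm by 85 mm) begins 54 mm behind the grasp point. The pads swing forward as they close: fully open they stand 13 mm farther back than shut.
Start: joints at [-1.332, 0.087, 1.371, -0, 1.684, -0.103], TCP at [0.184, -0.518, 0.256] pointing down, gripper open.
Joint ranges: [-3.1, 3.1], [-0.76, 2.03], [0.27, 2.55], [-1.08, 4.22], [0.17, 2.65], [-2.57, 2.57]. Speed limits (rad/s): [2.79, 2.79, 3.14, 3.14, 3.14, 3.14].

## Interface

Orientations are given as a unit quaternion [w, x, y, z].
In Python, from rig import manip, eyes, cut_out, place_of gives the robot as it stands.
- The arm moves only by the shell command python3 -m jog 'ROWS' [OPENING] [FORCE]. ROWS is JSON, a list of rows, each an object of numbers: "tx", "ty", "tz": the shift along the world's x, y, z each as a share of 5 cm, from -1 to 1; "rx", "ry", "rz": the turn, a rotation vector about the world's x, y, z each as a share of 8 degrees, from -1 to 1. A call has 1 to 12 rows; each row shifts and turns the commanded pose from where the row before left it; what a row does not reach is not made up. A row lasts 1/10 s, in which the tool goes at most 50 mm and 8.59 degrees, less where a joint would pass 70% of its speed; a pose out of reach is approached as far as the arm can. A call with a number of a shift or a turn outside -1 to 1 is refused whole. A call with a gripper value outside its range is refused whole. OPENING is the opening, from -1 (shut) to 1 (fully open), set as the call begins (- or left out, the last holds). The fingers move at their own pace and stop on an object; FORCE is the grip in N (left out, the last holds). Time passes only in rows, so rows that do not move let the fingers close. It gives the time, the measured TCP pose, the force, the opening and the grip force at its end, in the units of the state.
- manip.observe(): the state, without advancing time (a new reading comes with each control period).
- eyes.camera(name): name is "side" or "top"; returns a dict with "image" (420x560x3 uint8, red, green, blue), "vertical_fov" (degrees; the focal length in pixels is half the picture's height over the tangent of half this angle, whatever the lens; pixels are square), "cx", "cy" (the principal point, pixels), "T" (4x4, takes a point from camera to world coordinates). Camera axes: x right, y down, z forward; pixel columns grow to the right and rows downward; lengths in m; the calibration is good to about 2 mm. A picture is of the moment at which its call begins. There is no depth.
- manip.close_job(): hands the job in; it is judged then, once.
Trained networks look in the newest picture that a camera, given by its name, has taken for a name from the list of things; names that differ only in an ending like _2 or _b are one class to them, and where a whole thing is asked for, a point or a joint stands for the part that bears it (a point fixed in the world has none). Each returns a list of dicts, best first, with "confidence" (0 to 1); they miss things now and then, are a little off and sometimes report something else, mostly with a low value. They report only what shows in the picture. A call takes as long as a camera call. They do not tell look-alikes from the thing itself.
- cut_out(camera, name): "pixels" (420x560 bool, what is visible of it).
- place_of(camera, name): "xyz" ([x, y, z] in m, in the coordinates of the camera as it stood for that picture, good to about 4 mm: a listed point, or the origin of a listed thing).
The state is a dict: "time_s": time; "q": joint angles; "dq": joint speeds; "tau": joint torques, N m; "tool_pos": TCP position; "ee_rot": TCP orientation; "contact_force": force on the tool from outside, world axes, zero at the start; "wrist_torque": the same for the moment, N m; "grip_width": finger opening in m; "gripper_force": force on a finger pad.
Only numpy, scipy, OpenCV 4.12 (cv2) and the standard library are available. Lean on these libraries where they do the work, as an engineer would, in place of code of your own. Each camera call takes 0.05 s, during which the arm holds its last target. There are 200 camera calls.

## Working session

There is one attempt and no reset: what is moved stays moved. The work goes in short steps, Python scripts to look and compute and a shell command to move; the robot and the scene stay as the last step left them, time stands still between calls to the robot, and variables do not carry over. Pictures are saved under pics/ and viewed, at most 10 in all, crops included, and the job is handed in when it is done.

```bash
mkdir -p pics; cat > h.py <<'E'
import numpy as np, cv2
from rig import manip, eyes, cut_out, place_of
def cam(n):
    c=eyes.camera(n); c['f']=c['image'].shape[0]/2/np.tan(np.radians(c['vertical_fov'])/2); c['T']=np.array(c['T']); return c
def ray(c,u,v,z):
    d=c['T'][:3,:3]@np.array([(u-c['cx'])/c['f'],(v-c['cy'])/c['f'],1]); o=c['T'][:3,3]
    return o+d*(z-o[2])/d[2]
def save(c,n): cv2.imwrite('pics/'+n,cv2.cvtColor(c['image'],cv2.COLOR_RGB2BGR))
E
python3 - <<'E'
from h import *
for n in ('top','side'):
    c=cam(n); save(c,n+'0.png'); print(n,c['f'],c['T'].round(3).tolist())
    for o in ['bat','corner_stop','tile_1','tile_2','jar_left','tin','rib']:
        for p in place_of(n,o)[:3]:
            print(o,round(p['confidence'],2),(c['T']@np.r_[p['xyz'],1])[:3].round(3))
E
```

```text
top 483.4546066139095 [[-0.012, -0.992, 0.129, 0.38], [-1.0, 0.014, 0.018, -0.016], [-0.02, -0.129, -0.991, 1.14], [0.0, 0.0, 0.0, 1.0]]
bat 0.87 [ 0.533 -0.041 -0.   ]
corner_stop 0.71 [ 0.673  0.095 -0.002]
tile_1 0.9 [ 0.512 -0.005  0.017]
tile_1 0.75 [ 0.553 -0.069  0.015]
tile_1 0.64 [ 0.582 -0.223 -0.002]
tile_2 0.9 [ 0.512 -0.005  0.017]
tile_2 0.75 [ 0.553 -0.069  0.015]
tile_2 0.64 [ 0.582 -0.223 -0.002]
jar_left 0.56 [0.485 0.282 0.   ]
jar_left 0.19 [ 0.532 -0.039  0.001]
tin 0.52 [0.43  0.236 0.002]
rib 0.61 [ 0.344 -0.157  0.003]
rib 0.42 [ 0.513 -0.007  0.016]
side 412.46718666964347 [[0.975, -0.1, 0.199, 0.338], [-0.222, -0.395, 0.892, -0.871], [-0.011, -0.913, -0.407, 0.462], [0.0, 0.0, 0.0, 1.0]]
bat 0.9 [ 0.53 -0.04 -0.  ]
corner_stop 0.63 [ 0.675  0.09  -0.003]
tile_1 0.87 [ 0.586 -0.228  0.001]
tile_1 0.76 [ 0.51  -0.009  0.018]
tile_1 0.66 [ 0.551 -0.071  0.017]
tile_2 0.87 [ 0.586 -0.228  0.001]
tile_2 0.76 [ 0.51  -0.009  0.018]
tile_2 0.66 [ 0.551 -0.071  0.017]
jar_left 0.62 [0.485 0.285 0.   ]
tin 0.59 [0.423 0.229 0.   ]
rib 0.81 [ 0.342 -0.155  0.001]
```

View pics/top0.png

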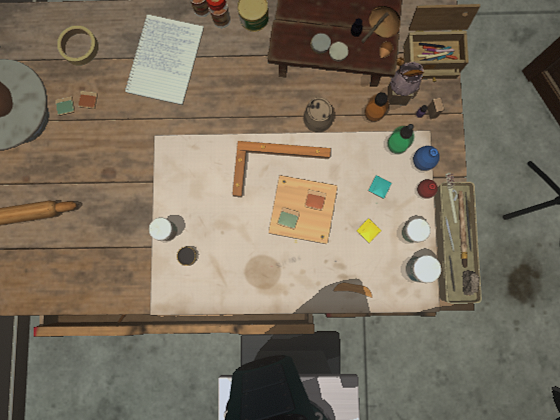

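View pics/side0.png

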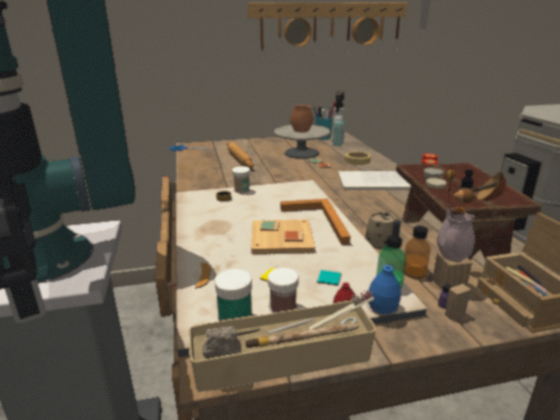

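The top view shows the bat centred near (303,209), turned about 10° from the stop. The stop's corner is near (245,152). The yellow and turquoise decoys are at (369,231) and (380,187). I'll fit the bat and stop outlines next.

```bash
cat > fit.py <<'E'
from h import *
# stop pose: corner S, angle
def rect(n,o,z,c):
    m=cut_out(n,o)[0]['pixels'].astype(np.uint8)
    k=max(cv2.findContours(m,cv2.RETR_EXTERNAL,cv2.CHAIN_APPROX_NONE)[0],key=cv2.contourArea)[:,0]
    P=np.array([ray(c,u,v,z)[:2] for u,v in k]); return P
def bat(n):
    c=cam(n); P=rect(n,'bat',.016,c)
    r=cv2.minAreaRect((P*1000).astype(np.float32)); return c,r
E
python3 - <<'E'
from fit import *
for n in('top','side'):
    c,r=bat(n); print(n,np.round(r[0],1),np.round(r[1],1),r[2]); print(cv2.boxPoints(r).round(1).tolist())
    P=rect(n,'corner_stop',.024,c)*1000
    a=cv2.approxPolyDP(P.astype(np.float32),6,True)[:,0]; print('stop',a.round(1).tolist())
c=cam('top')
cv2.imwrite('pics/crop.png',cv2.cvtColor(cv2.resize(c['image'][130:255,225:345],None,fx=5,fy=4.8,interpolation=2),4))
E
```

```text
Traceback (most recent call last):
  File "fit.py", line 8, in bat
    c=cam(n); P=rect(n,'bat',.016,c)
                ~~~~^^^^^^^^^^^^^^^^
  File "fit.py", line 4, in rect
    m=cut_out(n,o)[0]['pixels'].astype(np.uint8)
      ~~~~~~~~~~~~^^^
IndexError: list index out of range
```

```bash
cat > fit.py <<'E'
from h import *
def rect(n,o,z,c):
    for _ in range(4):
        L=cut_out(n,o)
        if L: break
        c=cam(n)
    m=L[0]['pixels'].astype(np.uint8)
    k=max(cv2.findContours(m,cv2.RETR_EXTERNAL,cv2.CHAIN_APPROX_NONE)[0],key=cv2.contourArea)[:,0]
    return np.array([ray(c,u,v,z)[:2] for u,v in k])
def bat(n):
    c=cam(n); P=rect(n,'bat',.016,c)
    return c,cv2.minAreaRect((P*1000).astype(np.float32))
E
python3 - <<'E'
from fit import *
c=cam('top')
cv2.imwrite('pics/crop.png',cv2.cvtColor(cv2.resize(c['image'][130:255,225:345],None,fx=5,fy=4.8,interpolation=2),4))
for n in('top','side'):
    for o,z in(('bat',.016),('corner_stop',.024)):
        c=cam(n)
        try: P=rect(n,o,z,c)*1000
        except Exception as e: print(n,o,'miss'); continue
        r=cv2.minAreaRect(P.astype(np.float32)); print(n,o,np.round(r[0],1),np.round(r[1],1),round(r[2],1)); print(cv2.approxPolyDP(P.astype(np.float32),6,True)[:,0].round(1).tolist())
E
```

```text
top bat [530.6 -40.2] [141.9 143.6] 78.3
[[613.2999877929688, 11.300000190734863], [476.0, 40.79999923706055], [451.0, -91.4000015258789], [582.5, -117.9000015258789]]
top corner_stop [619.9  10.9] [224.3 135.9] 85.0
[[565.7000122070312, 124.0999984741211], [563.0, 103.0], [668.4000244140625, 88.69999694824219], [650.7000122070312, -97.80000305175781], [672.4000244140625, -105.30000305175781], [695.5, 110.0999984741211]]
side bat [531.2 -50.8] [166.  139.9] 78.6
[[479.5, 41.599998474121094], [450.0, -116.69999694824219], [579.0, -144.3000030517578], [610.9000244140625, 14.399999618530273], [530.0999755859375, 28.899999618530273], [540.7999877929688, 20.399999618530273], [521.9000244140625, -30.100000381469727], [492.20001220703125, -22.700000762939453], [485.8999938964844, -5.099999904632568], [501.20001220703125, 36.099998474121094]]
side corner_stop [617.8  -9.1] [265.  140.6] 84.7
[[582.2999877929688, 126.69999694824219], [563.0, 103.69999694824219], [556.2999877929688, 53.20000076293945], [657.2999877929688, 53.20000076293945], [640.4000244140625, -129.3000030517578], [648.2000122070312, -145.0], [663.5999755859375, -135.10000610351562], [680.0, -100.69999694824219], [696.7000122070312, 111.9000015258789]]
```

View pics/crop.png

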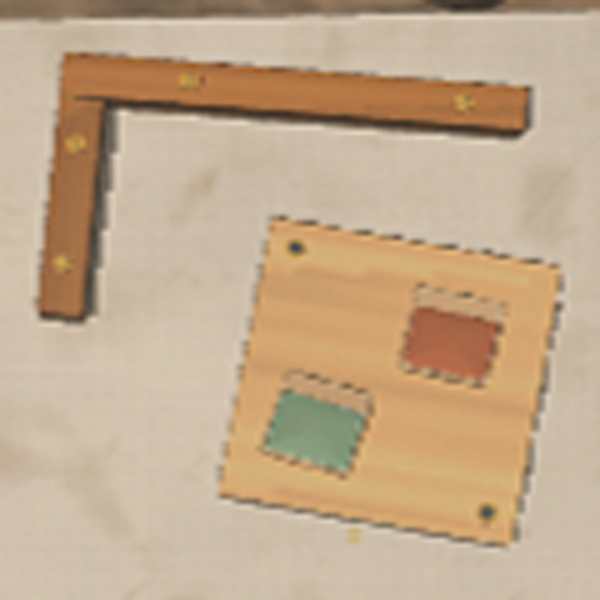

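The bat is at about (531,-40) mm, yaw -12°. The stop corner is at about (671,92), yaw -6°. My plan is to push the near edge along the stop's +x with the open fingers, which also squares the bat. Then I'll push the right edge along +y.

```bash
cat > st.py <<'E'
from h import *
from scipy.spatial.transform import Rotation as R
def st():
    s=manip.observe(); q=s['ee_rot']; M=R.from_quat([q[1],q[2],q[3],q[0]]).as_matrix()
    print(round(s['time_s'],2),np.round(np.array(s['tool_pos'])*1000,1),'yaxis yaw',np.degrees(np.arctan2(M[1,1],M[0,1])).round(1),'z',M[:,2].round(3),'F',np.round(s['contact_force'],1),'w',round(s['grip_width'],4),'q6',round(s['q'][5],2))
E
python3 - <<'E'
from st import *; st()
c=cam('top')
for u,v in((369,231),(380,187),(352,289)): print(ray(c,u,v,.003).round(3))
E
python3 -m jog '[{"tz":-0.2}]' 0.2
```

```text
1.35 [ 184.3 -518.2  256.3] yaxis yaw -70.4 z [ 0. -0. -1.] F [-0.6  0.   0.3] w 0.0853 q6 -0.1
[ 0.479 -0.194  0.003]
[ 0.583 -0.223  0.003]
[ 0.345 -0.15   0.003]invalid input at $[0]: expected keys tx, ty, tz, rx, ry, rz
```

```bash
python3 -m jog '[{"tx":0.4,"ty":0.8,"tz":0,"rx":0,"ry":0,"rz":-0.3},{"tx":0.4,"ty":0.8,"tz":0,"rx":0,"ry":0,"rz":-0.3},{"tx":0.4,"ty":0.8,"tz":0,"rx":0,"ry":0,"rz":-0.3},{"tx":0.4,"ty":0.8,"tz":0,"rx":0,"ry":0,"rz":-0.3},{"tx":0.4,"ty":0.8,"tz":0,"rx":0,"ry":0,"rz":-0.3},{"tx":0.4,"ty":0.8,"tz":0,"rx":0,"ry":0,"rz":-0.3},{"tx":0.4,"ty":0.8,"tz":0,"rx":0,"ry":0,"rz":-0.3},{"tx":0.4,"ty":0.8,"tz":0,"rx":0,"ry":0,"rz":-0.3},{"tx":0.4,"ty":0.8,"tz":0,"rx":0,"ry":0,"rz":-0.3},{"tx":0.4,"ty":0.8,"tz":0,"rx":0,"ry":0,"rz":-0.3},{"tx":0.4,"ty":0.8,"tz":0,"rx":0,"ry":0,"rz":-0.2},{"tx":0.4,"ty":0.8,"tz":0,"rx":0,"ry":0,"rz":0}]' 0.4; python3 -c 'from st import *; st()'
```

```text
time_s: 2.6
tool_pos: [0.4248, -0.0364, 0.2567]
ee_rot: [0.0, 0.999, -0.053, 0.001]
contact_force: [0.3, 0.0, -0.2]
grip_width: 0.0595
gripper_force: 0.0
2.6 [424.8 -36.4 256.7] yaxis yaw -96.0 z [ 0.001 -0.001 -1.   ] F [ 0.3  0.  -0.2] w 0.0595 q6 1.46
```

```bash
python3 -m jog '[{"tx":0,"ty":0.14,"tz":-0.8,"rx":0,"ry":0,"rz":0},{"tx":0,"ty":0,"tz":-0.9,"rx":0,"ry":0,"rz":0},{"tx":0,"ty":0,"tz":-0.9,"rx":0,"ry":0,"rz":0},{"tx":0,"ty":0,"tz":-0.9,"rx":0,"ry":0,"rz":0},{"tx":0,"ty":0,"tz":-0.6,"rx":0,"ry":0,"rz":0},{"tx":0,"ty":0,"tz":-0.2,"rx":0,"ry":0,"rz":0},{"tx":0,"ty":0,"tz":-0.1,"rx":0,"ry":0,"rz":0},{"tx":0,"ty":0,"tz":0,"rx":0,"ry":0,"rz":0}]'
python3 - <<'E'
from st import *; st()
c=cam('side'); save(c,'side1.png')
cv2.imwrite('pics/s1.png',cv2.cvtColor(cv2.resize(c['image'][150:310,160:380],None,fx=3.6,fy=3.6,interpolation=2),4))
E
```

```text
time_s: 3.4
tool_pos: [0.4253, -0.0314, 0.0373]
ee_rot: [0.0, 0.999, -0.053, 0.001]
contact_force: [-0.9, 0.1, 0.2]
grip_width: 0.0595
gripper_force: 0.0
3.4 [425.3 -31.4  37.3] yaxis yaw -96.0 z [ 0.002 -0.    -1.   ] F [-0.9  0.1  0.2] w 0.0595 q6 1.47
```

View pics/s1.png

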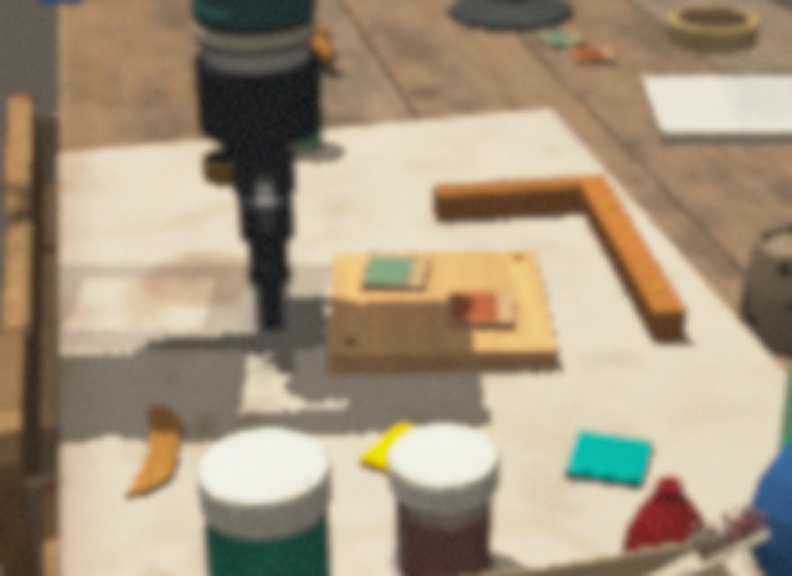

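The fingers, tip near crop (270,325), stand clear of the near edge, which is at x≈330 in the crop. I'll lower until they touch the slab.

```bash
for i in 1; do python3 -m jog '[{"tx":0,"ty":0,"tz":-0.1,"rx":0,"ry":0,"rz":0},{"tx":0,"ty":0,"tz":-0.06,"rx":0,"ry":0,"rz":0},{"tx":0,"ty":0,"tz":0,"rx":0,"ry":0,"rz":0}]' | sed -n '2p;4p'
python3 -m jog '[{"tx":0,"ty":0,"tz":-0.04,"rx":0,"ry":0,"rz":0},{"tx":0,"ty":0,"tz":0,"rx":0,"ry":0,"rz":0}]' | sed -n '2p;4p'
python3 -m jog '[{"tx":0,"ty":0,"tz":-0.04,"rx":0,"ry":0,"rz":0},{"tx":0,"ty":0,"tz":0,"rx":0,"ry":0,"rz":0}]' | sed -n '2p;4p'; done
```

```text
tool_pos: [0.4244, -0.0312, 0.0285]
contact_force: [-0.1, 0.4, 0.2]
tool_pos: [0.4243, -0.0312, 0.0263]
contact_force: [-1.5, -0.1, 0.2]
tool_pos: [0.4241, -0.0311, 0.0241]
contact_force: [1.0, 0.3, 0.7]
```

```bash
python3 -m jog '[{"tx":0,"ty":0,"tz":-0.04,"rx":0,"ry":0,"rz":0},{"tx":0,"ty":0,"tz":0,"rx":0,"ry":0,"rz":0}]' | sed -n '2p;4p'
python3 -m jog '[{"tx":0,"ty":0,"tz":-0.04,"rx":0,"ry":0,"rz":0},{"tx":0,"ty":0,"tz":0,"rx":0,"ry":0,"rz":0}]' | sed -n '2p;4p'
```

```text
tool_pos: [0.4242, -0.0311, 0.0221]
contact_force: [-0.6, 0.1, -0.0]
tool_pos: [0.4242, -0.0312, 0.0201]
contact_force: [0.6, -0.2, 0.1]
```

```bash
python3 -m jog '[{"tx":0,"ty":0,"tz":-0.04,"rx":0,"ry":0,"rz":0},{"tx":0,"ty":0,"tz":0,"rx":0,"ry":0,"rz":0}]' | sed -n '2p;4p'
python3 -m jog '[{"tx":0,"ty":0,"tz":-0.02,"rx":0,"ry":0,"rz":0},{"tx":0,"ty":0,"tz":0,"rx":0,"ry":0,"rz":0}]' | sed -n '2p;4p'
```

```text
tool_pos: [0.4244, -0.0312, 0.0199]
contact_force: [-4.4, 0.8, 11.6]
tool_pos: [0.4244, -0.0312, 0.0199]
contact_force: [-9.0, 1.3, 17.9]
```

Slab contact is at TCP z≈20 mm. I'll raise to about 24 and start the push, with roughly 82 mm to go along the stop's x.

```bash
python3 -m jog '[{"tx":0,"ty":0,"tz":0.14,"rx":0,"ry":0,"rz":0},{"tx":0.1,"ty":-0.01,"tz":0,"rx":0,"ry":0,"rz":0},{"tx":0.1,"ty":-0.01,"tz":0,"rx":0,"ry":0,"rz":0},{"tx":0.1,"ty":-0.01,"tz":0,"rx":0,"ry":0,"rz":0},{"tx":0.04,"ty":-0.004,"tz":0,"rx":0,"ry":0,"rz":0},{"tx":0.04,"ty":-0.004,"tz":0,"rx":0,"ry":0,"rz":0},{"tx":0.04,"ty":-0.004,"tz":0,"rx":0,"ry":0,"rz":0},{"tx":0.04,"ty":-0.004,"tz":0,"rx":0,"ry":0,"rz":0},{"tx":0.04,"ty":-0.004,"tz":0,"rx":0,"ry":0,"rz":0},{"tx":0.04,"ty":-0.004,"tz":0,"rx":0,"ry":0,"rz":0},{"tx":0.04,"ty":-0.004,"tz":0,"rx":0,"ry":0,"rz":0},{"tx":0.04,"ty":-0.004,"tz":0,"rx":0,"ry":0,"rz":0}]' | sed -n '1,2p;4p'
python3 -m jog '[{"tx":0.04,"ty":-0.004,"tz":0,"rx":0,"ry":0,"rz":0},{"tx":0.04,"ty":-0.004,"tz":0,"rx":0,"ry":0,"rz":0},{"tx":0.04,"ty":-0.004,"tz":0,"rx":0,"ry":0,"rz":0},{"tx":0.04,"ty":-0.004,"tz":0,"rx":0,"ry":0,"rz":0},{"tx":0.04,"ty":-0.004,"tz":0,"rx":0,"ry":0,"rz":0},{"tx":0.04,"ty":-0.004,"tz":0,"rx":0,"ry":0,"rz":0},{"tx":0.04,"ty":-0.004,"tz":0,"rx":0,"ry":0,"rz":0},{"tx":0.04,"ty":-0.004,"tz":0,"rx":0,"ry":0,"rz":0}]' | sed -n '1,2p;4p'
python3 - <<'E'
from st import *; st()
c=cam('top'); save(c,'top1.png')
cv2.imwrite('pics/t1.png',cv2.cvtColor(cv2.resize(c['image'][120:280,215:355],None,fx=4,fy=3.7,interpolation=2),4))
E
```

```text
time_s: 6.15
tool_pos: [0.4552, -0.0343, 0.0242]
contact_force: [-3.2, 0.5, -0.1]
time_s: 6.95
tool_pos: [0.4714, -0.0358, 0.0243]
contact_force: [-2.5, 0.1, 0.2]
6.95 [471.4 -35.8  24.3] yaxis yaw -96.0 z [-0.  0. -1.] F [-2.5  0.1  0.2] w 0.0601 q6 1.48
```

View pics/t1.png

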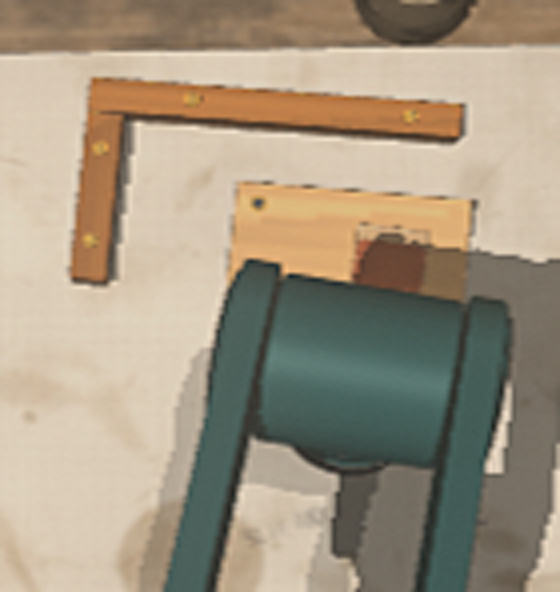

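The bat is squaring up parallel to the far batten (its edge runs from crop (240,183) to (475,203)). About 35 mm is left.

```bash
python3 -m jog '[{"tx":0.04,"ty":-0.004,"tz":0,"rx":0,"ry":0,"rz":0},{"tx":0.05,"ty":-0.005,"tz":0,"rx":0,"ry":0,"rz":0},{"tx":0.05,"ty":-0.005,"tz":0,"rx":0,"ry":0,"rz":0},{"tx":0.05,"ty":-0.005,"tz":0,"rx":0,"ry":0,"rz":0},{"tx":0.05,"ty":-0.005,"tz":0,"rx":0,"ry":0,"rz":0},{"tx":0.05,"ty":-0.005,"tz":0,"rx":0,"ry":0,"rz":0},{"tx":0.05,"ty":-0.005,"tz":0,"rx":0,"ry":0,"rz":0},{"tx":0.05,"ty":-0.005,"tz":0,"rx":0,"ry":0,"rz":0},{"tx":0.04,"ty":-0.004,"tz":0,"rx":0,"ry":0,"rz":0},{"tx":0.04,"ty":-0.004,"tz":0,"rx":0,"ry":0,"rz":0},{"tx":0.04,"ty":-0.004,"tz":0,"rx":0,"ry":0,"rz":0},{"tx":0.04,"ty":-0.004,"tz":0,"rx":0,"ry":0,"rz":0}]' | sed -n '1,2p;4p'
python3 -m jog '[{"tx":0.03,"ty":-0.003,"tz":0,"rx":0,"ry":0,"rz":0},{"tx":0.03,"ty":-0.003,"tz":0,"rx":0,"ry":0,"rz":0}]' | sed -n '2p;4p'
```

```text
time_s: 8.2
tool_pos: [0.499, -0.0387, 0.0244]
contact_force: [-3.1, 1.1, 1.3]
tool_pos: [0.5019, -0.0389, 0.0243]
contact_force: [-3.6, 0.5, 2.2]
```

```bash
python3 -m jog '[{"tx":0.03,"ty":-0.003,"tz":0,"rx":0,"ry":0,"rz":0},{"tx":0.03,"ty":-0.003,"tz":0,"rx":0,"ry":0,"rz":0}]' | sed -n '2p;4p'
```

```text
tool_pos: [0.5049, -0.0393, 0.0244]
contact_force: [-3.3, 1.0, 2.2]
```

```bash
python3 -m jog '[{"tx":0.02,"ty":-0.002,"tz":0,"rx":0,"ry":0,"rz":0},{"tx":0.02,"ty":-0.002,"tz":0,"rx":0,"ry":0,"rz":0}]' | sed -n '2p;4p'; python3 -m jog '[{"tx":0.02,"ty":-0.002,"tz":0,"rx":0,"ry":0,"rz":0},{"tx":0.02,"ty":-0.002,"tz":0,"rx":0,"ry":0,"rz":0}]' | sed -n '2p;4p'
python3 - <<'E'
from st import *; st()
c=cam('top'); save(c,'top2.png')
cv2.imwrite('pics/t2.png',cv2.cvtColor(cv2.resize(c['image'][120:240,215:355],None,fx=5,fy=5,interpolation=2),4))
E
```

```text
tool_pos: [0.5069, -0.0394, 0.0244]
contact_force: [-3.0, -0.2, 2.9]
tool_pos: [0.5086, -0.0396, 0.0243]
contact_force: [-6.2, 0.4, 4.7]
9.0 [508.6 -39.6  24.3] yaxis yaw -96.0 z [-0.001 -0.    -1.   ] F [-6.2  0.4  4.7] w 0.06 q6 1.49
```

View pics/t2.png

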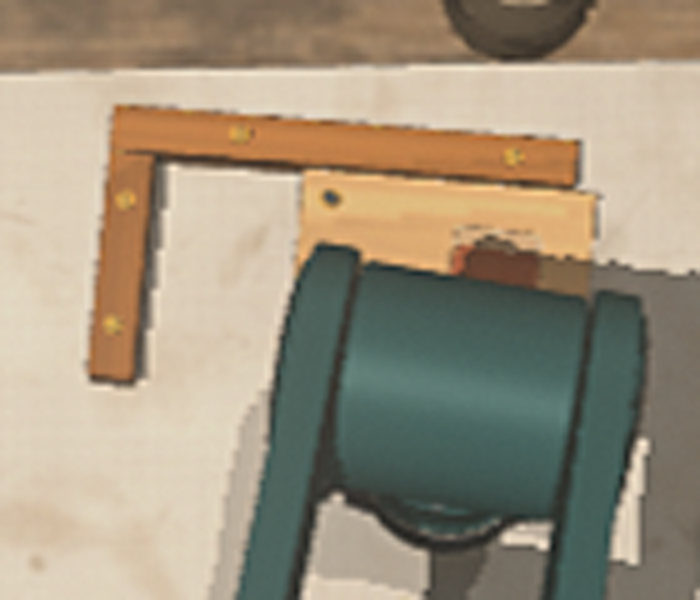

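```bash
python3 -m jog '[{"tx":0.02,"ty":-0.002,"tz":0,"rx":0,"ry":0,"rz":0},{"tx":0,"ty":0,"tz":0,"rx":0,"ry":0,"rz":0}]' | sed -n '2p;4p'; python3 -m jog '[{"tx":0.02,"ty":-0.002,"tz":0,"rx":0,"ry":0,"rz":0},{"tx":0,"ty":0,"tz":0,"rx":0,"ry":0,"rz":0}]' | sed -n '2p;4p'; python3 -m jog '[{"tx":0.02,"ty":-0.002,"tz":0,"rx":0,"ry":0,"rz":0},{"tx":0,"ty":0,"tz":0,"rx":0,"ry":0,"rz":0}]'
```

```text
tool_pos: [0.5086, -0.0396, 0.0244]
contact_force: [-7.3, 0.1, 5.5]
tool_pos: [0.5087, -0.0397, 0.0244]
contact_force: [-10.1, 1.1, 7.6]
time_s: 9.65
tool_pos: [0.5087, -0.0396, 0.0243]
ee_rot: [-0.0, 0.999, -0.052, -0.004]
contact_force: [-13.2, 1.2, 10.7]
grip_width: 0.0597
gripper_force: 6.7
```

Firm contact at x=508.7 mm. I'll back off, lift, turn 90° and go to the right edge.

```bash
python3 -m jog '[{"tx":-0.1,"ty":0.01,"tz":0,"rx":0,"ry":0,"rz":0},{"tx":-0.2,"ty":0.02,"tz":0,"rx":0,"ry":0,"rz":0},{"tx":-0.4,"ty":0.04,"tz":0,"rx":0,"ry":0,"rz":0},{"tx":-0.2,"ty":0.02,"tz":0.2,"rx":0,"ry":0,"rz":0},{"tx":0,"ty":0,"tz":0.8,"rx":0,"ry":0,"rz":0},{"tx":0,"ty":0,"tz":1,"rx":0,"ry":0,"rz":0}]' | sed -n '2p;4p'
python3 -m jog '[{"tx":0.17,"ty":-0.17,"tz":0,"rx":0,"ry":0,"rz":0.94},{"tx":0.17,"ty":-0.17,"tz":0,"rx":0,"ry":0,"rz":0.94},{"tx":0.17,"ty":-0.17,"tz":0,"rx":0,"ry":0,"rz":0.94},{"tx":0.17,"ty":-0.17,"tz":0,"rx":0,"ry":0,"rz":0.94},{"tx":0.17,"ty":-0.17,"tz":0,"rx":0,"ry":0,"rz":0.94},{"tx":0.17,"ty":-0.17,"tz":0,"rx":0,"ry":0,"rz":0.94},{"tx":0.17,"ty":-0.17,"tz":0,"rx":0,"ry":0,"rz":0.94},{"tx":0.17,"ty":-0.17,"tz":0,"rx":0,"ry":0,"rz":0.94},{"tx":0.17,"ty":-0.17,"tz":0,"rx":0,"ry":0,"rz":0.94},{"tx":0.17,"ty":-0.17,"tz":0,"rx":0,"ry":0,"rz":0.94},{"tx":0.17,"ty":-0.17,"tz":0,"rx":0,"ry":0,"rz":0.94},{"tx":0.17,"ty":-0.17,"tz":0,"rx":0,"ry":0,"rz":0.94}]' | sed -n '1,2p;4p'
python3 - <<'E'
from st import *; st()
c=cam('side'); save(c,'side2.png')
cv2.imwrite('pics/s2.png',cv2.cvtColor(cv2.resize(c['image'][130:310,160:380],None,fx=3.3,fy=3.3,interpolation=2),4))
c=cam('top')
for o in ['bat','tile_1']:
    for p in place_of('top',o)[:3]: print(o,round(p['confidence'],2),(c['T']@np.r_[p['xyz'],1])[:3].round(3))
E
```

```text
tool_pos: [0.4649, -0.035, 0.123]
contact_force: [1.6, -0.3, 0.7]
time_s: 11.45
tool_pos: [0.5696, -0.1379, 0.1244]
contact_force: [-0.3, 0.6, -0.1]
11.45 [ 569.6 -137.9  124.4] yaxis yaw -5.5 z [ 0.002 -0.001 -1.   ] F [-0.3  0.6 -0.1] w 0.059 q6 -0.24
bat 0.73 [ 0.589 -0.037  0.004]
tile_1 0.76 [ 0.482 -0.19   0.   ]
tile_1 0.72 [ 0.579 -0.226 -0.003]
tile_1 0.71 [ 0.564 -0.009  0.02 ]
```

View pics/s2.png

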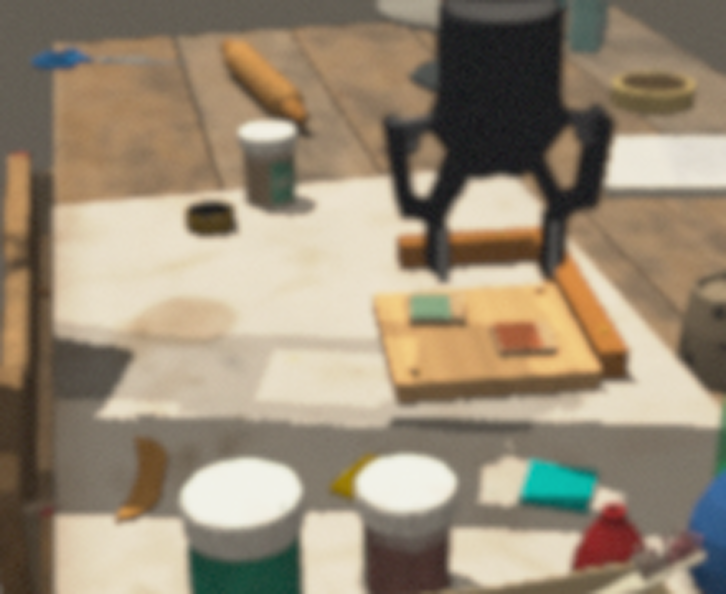

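The bat lies along the far batten and the tiles are unmoved. The fingers hang clear of the right edge, with about a 20 mm gap once down. I'll lower and push along +y.

```bash
python3 -m jog '[{"tx":0,"ty":0,"tz":-0.8,"rx":0,"ry":0,"rz":0},{"tx":0,"ty":0,"tz":-0.6,"rx":0,"ry":0,"rz":0},{"tx":0,"ty":0,"tz":-0.4,"rx":0,"ry":0,"rz":0},{"tx":0,"ty":0,"tz":-0.2,"rx":0,"ry":0,"rz":0},{"tx":0.01,"ty":0.1,"tz":0,"rx":0,"ry":0,"rz":0},{"tx":0.01,"ty":0.1,"tz":0,"rx":0,"ry":0,"rz":0},{"tx":0.004,"ty":0.04,"tz":0,"rx":0,"ry":0,"rz":0},{"tx":0.004,"ty":0.04,"tz":0,"rx":0,"ry":0,"rz":0},{"tx":0.004,"ty":0.04,"tz":0,"rx":0,"ry":0,"rz":0},{"tx":0.004,"ty":0.04,"tz":0,"rx":0,"ry":0,"rz":0},{"tx":0.004,"ty":0.04,"tz":0,"rx":0,"ry":0,"rz":0},{"tx":0.004,"ty":0.04,"tz":0,"rx":0,"ry":0,"rz":0}]' | sed -n '1,2p;4p'
python3 -m jog '[{"tx":0.004,"ty":0.04,"tz":0,"rx":0,"ry":0,"rz":0},{"tx":0.004,"ty":0.04,"tz":0,"rx":0,"ry":0,"rz":0},{"tx":0.004,"ty":0.04,"tz":0,"rx":0,"ry":0,"rz":0},{"tx":0.004,"ty":0.04,"tz":0,"rx":0,"ry":0,"rz":0},{"tx":0.004,"ty":0.04,"tz":0,"rx":0,"ry":0,"rz":0},{"tx":0.004,"ty":0.04,"tz":0,"rx":0,"ry":0,"rz":0},{"tx":0.004,"ty":0.04,"tz":0,"rx":0,"ry":0,"rz":0},{"tx":0.004,"ty":0.04,"tz":0,"rx":0,"ry":0,"rz":0}]' | sed -n '1,2p;4p'
```

```text
time_s: 12.85
tool_pos: [0.5714, -0.1164, 0.0249]
contact_force: [0.0, -3.0, 1.8]
time_s: 13.65
tool_pos: [0.573, -0.0997, 0.0248]
contact_force: [0.3, -5.5, 3.8]
```

```bash
python3 -m jog '[{"tx":0.005,"ty":0.05,"tz":0,"rx":0,"ry":0,"rz":0},{"tx":0.005,"ty":0.05,"tz":0,"rx":0,"ry":0,"rz":0},{"tx":0.005,"ty":0.05,"tz":0,"rx":0,"ry":0,"rz":0},{"tx":0.005,"ty":0.05,"tz":0,"rx":0,"ry":0,"rz":0},{"tx":0.005,"ty":0.05,"tz":0,"rx":0,"ry":0,"rz":0},{"tx":0.005,"ty":0.05,"tz":0,"rx":0,"ry":0,"rz":0},{"tx":0.005,"ty":0.05,"tz":0,"rx":0,"ry":0,"rz":0},{"tx":0.005,"ty":0.05,"tz":0,"rx":0,"ry":0,"rz":0},{"tx":0.005,"ty":0.05,"tz":0,"rx":0,"ry":0,"rz":0},{"tx":0.005,"ty":0.05,"tz":0,"rx":0,"ry":0,"rz":0},{"tx":0.005,"ty":0.05,"tz":0,"rx":0,"ry":0,"rz":0},{"tx":0.005,"ty":0.05,"tz":0,"rx":0,"ry":0,"rz":0}]' | sed -n '1,2p;4p'
python3 -m jog '[{"tx":0.004,"ty":0.04,"tz":0,"rx":0,"ry":0,"rz":0},{"tx":0.004,"ty":0.04,"tz":0,"rx":0,"ry":0,"rz":0},{"tx":0.004,"ty":0.04,"tz":0,"rx":0,"ry":0,"rz":0},{"tx":0.004,"ty":0.04,"tz":0,"rx":0,"ry":0,"rz":0},{"tx":0.004,"ty":0.04,"tz":0,"rx":0,"ry":0,"rz":0},{"tx":0.004,"ty":0.04,"tz":0,"rx":0,"ry":0,"rz":0}]' | sed -n '1,2p;4p'
python3 - <<'E'
from st import *; st()
c=cam('top'); save(c,'top3.png')
cv2.imwrite('pics/t3.png',cv2.cvtColor(cv2.resize(c['image'][120:240,215:355],None,fx=5,fy=5,interpolation=2),4))
E
```

```text
time_s: 14.85
tool_pos: [0.5759, -0.0696, 0.0248]
contact_force: [-0.5, -5.7, 3.8]
time_s: 15.45
tool_pos: [0.5771, -0.0577, 0.0248]
contact_force: [-0.3, -5.7, 4.0]
15.45 [577.1 -57.7  24.8] yaxis yaw -5.8 z [ 0.001 -0.001 -1.   ] F [-0.3 -5.7  4. ] w 0.0596 q6 -0.1
```

View pics/t3.png

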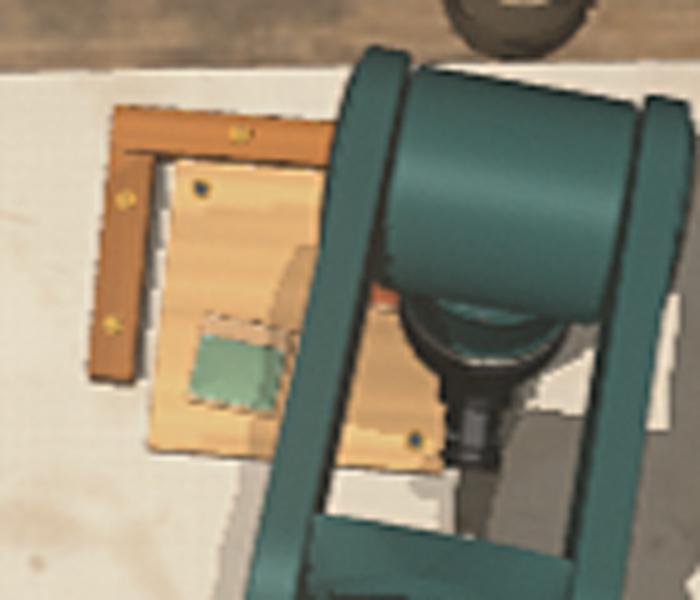

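The gap to the left batten is about 9 mm (crop x≈155 to 175).

```bash
python3 -m jog '[{"tx":0.004,"ty":0.04,"tz":0,"rx":0,"ry":0,"rz":0},{"tx":0.004,"ty":0.04,"tz":0,"rx":0,"ry":0,"rz":0},{"tx":0.002,"ty":0.02,"tz":0,"rx":0,"ry":0,"rz":0},{"tx":0.002,"ty":0.02,"tz":0,"rx":0,"ry":0,"rz":0}]' | sed -n '2p;4p'
python3 -m jog '[{"tx":0.002,"ty":0.02,"tz":0,"rx":0,"ry":0,"rz":0},{"tx":0.002,"ty":0.02,"tz":0,"rx":0,"ry":0,"rz":0}]' | sed -n '2p;4p'
python3 -m jog '[{"tx":0.002,"ty":0.02,"tz":0,"rx":0,"ry":0,"rz":0},{"tx":0.002,"ty":0.02,"tz":0,"rx":0,"ry":0,"rz":0}]' | sed -n '2p;4p'
```

```text
tool_pos: [0.5777, -0.0517, 0.0247]
contact_force: [0.2, -5.1, 4.3]
tool_pos: [0.5778, -0.0498, 0.0247]
contact_force: [0.7, -5.5, 4.1]
tool_pos: [0.5779, -0.0488, 0.0248]
contact_force: [-0.9, -9.9, 4.8]
```

Contact. I'll press a little to seat it, then re-check the far edge.

```bash
python3 -m jog '[{"tx":0.002,"ty":0.02,"tz":0,"rx":0,"ry":0,"rz":0},{"tx":0.002,"ty":0.02,"tz":0,"rx":0,"ry":0,"rz":0},{"tx":0,"ty":0,"tz":0,"rx":0,"ry":0,"rz":0}]' | sed -n '2p;4p'
python3 -m jog '[{"tx":0.002,"ty":0.02,"tz":0,"rx":0,"ry":0,"rz":0},{"tx":0,"ty":0,"tz":0,"rx":0,"ry":0,"rz":0},{"tx":0,"ty":0,"tz":0,"rx":0,"ry":0,"rz":0}]' | sed -n '2p;4p'
python3 -m jog '[{"tx":-0.01,"ty":-0.1,"tz":0,"rx":0,"ry":0,"rz":0},{"tx":-0.02,"ty":-0.2,"tz":0,"rx":0,"ry":0,"rz":0},{"tx":-0.04,"ty":-0.4,"tz":0,"rx":0,"ry":0,"rz":0},{"tx":-0.02,"ty":-0.2,"tz":0.2,"rx":0,"ry":0,"rz":0},{"tx":0,"ty":0,"tz":0.8,"rx":0,"ry":0,"rz":0},{"tx":0,"ty":0,"tz":0.8,"rx":0,"ry":0,"rz":0},{"tx":-0.8,"ty":0,"tz":0,"rx":0,"ry":0,"rz":-0.9},{"tx":-0.8,"ty":0,"tz":0,"rx":0,"ry":0,"rz":-0.9},{"tx":-0.8,"ty":0.1,"tz":0,"rx":0,"ry":0,"rz":-0.9},{"tx":-0.6,"ty":0.3,"tz":0,"rx":0,"ry":0,"rz":-0.9},{"tx":0,"ty":0.3,"tz":0,"rx":0,"ry":0,"rz":-0.9},{"tx":0,"ty":0.3,"tz":0,"rx":0,"ry":0,"rz":-0.9}]' | sed -n '1,2p;4p'
python3 - <<'E'
from st import *; st()
c=cam('top'); save(c,'top4.png')
cv2.imwrite('pics/t4.png',cv2.cvtColor(cv2.resize(c['image'][135:235,225:325],None,fx=6,fy=6,interpolation=2),4))
E
```

```text
tool_pos: [0.5779, -0.0487, 0.0248]
contact_force: [-1.0, -12.0, 4.1]
tool_pos: [0.578, -0.0487, 0.0248]
contact_force: [-2.7, -14.8, 4.5]
time_s: 18.1
tool_pos: [0.4225, -0.0383, 0.1146]
contact_force: [1.2, -0.7, -0.6]
18.1 [422.5 -38.3 114.6] yaxis yaw -49.3 z [ 0.     0.002 -1.   ] F [ 1.2 -0.7 -0.6] w 0.06 q6 0.63
```

View pics/t4.png

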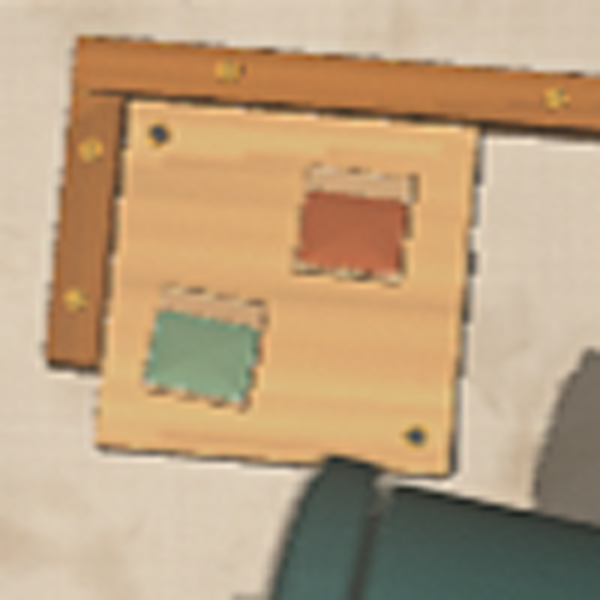

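The bat looks flush on both battens, the tiles unmoved. There's time for one gentle reseating press on the near edge, to close any gap left at the far batten.

```bash
python3 -m jog '[{"tx":0.17,"ty":0.27,"tz":0,"rx":0,"ry":0,"rz":-0.97},{"tx":0.17,"ty":0.27,"tz":0,"rx":0,"ry":0,"rz":-0.97},{"tx":0.17,"ty":0.27,"tz":0,"rx":0,"ry":0,"rz":-0.97},{"tx":0.17,"ty":0.27,"tz":0,"rx":0,"ry":0,"rz":-0.97},{"tx":0.17,"ty":0.27,"tz":0,"rx":0,"ry":0,"rz":-0.97},{"tx":0.17,"ty":0.27,"tz":0,"rx":0,"ry":0,"rz":-0.97},{"tx":0,"ty":0,"tz":-0.8,"rx":0,"ry":0,"rz":0},{"tx":0,"ty":0,"tz":-0.6,"rx":0,"ry":0,"rz":0},{"tx":0,"ty":0,"tz":-0.3,"rx":0,"ry":0,"rz":0},{"tx":0,"ty":0,"tz":-0.1,"rx":0,"ry":0,"rz":0},{"tx":0,"ty":0,"tz":0,"rx":0,"ry":0,"rz":0}]' >/dev/null; python3 -c 'from st import *; st()'
```

```text
19.25 [474.3  41.6  23.9] yaxis yaw -95.5 z [-0.002  0.    -1.   ] F [-0.3 -1.1  0.2] w 0.0594 q6 1.63
```

```bash
python3 -m jog '[{"tx":0.2,"ty":-0.02,"tz":0,"rx":0,"ry":0,"rz":-0.04},{"tx":0.2,"ty":-0.02,"tz":0,"rx":0,"ry":0,"rz":0},{"tx":0.2,"ty":-0.02,"tz":0,"rx":0,"ry":0,"rz":0},{"tx":0.06,"ty":-0.006,"tz":0,"rx":0,"ry":0,"rz":0},{"tx":0.04,"ty":-0.004,"tz":0,"rx":0,"ry":0,"rz":0},{"tx":0.02,"ty":-0.002,"tz":0,"rx":0,"ry":0,"rz":0},{"tx":0.02,"ty":-0.002,"tz":0,"rx":0,"ry":0,"rz":0},{"tx":0.02,"ty":-0.002,"tz":0,"rx":0,"ry":0,"rz":0},{"tx":0.02,"ty":-0.002,"tz":0,"rx":0,"ry":0,"rz":0}]' | sed -n '2p;4p'
python3 -m jog '[{"tx":0.02,"ty":-0.002,"tz":0,"rx":0,"ry":0,"rz":0},{"tx":0.02,"ty":-0.002,"tz":0,"rx":0,"ry":0,"rz":0}]' | sed -n '2p;4p'
python3 -m jog '[{"tx":0.02,"ty":-0.002,"tz":0,"rx":0,"ry":0,"rz":0},{"tx":0.02,"ty":-0.002,"tz":0,"rx":0,"ry":0,"rz":0}]' | sed -n '2p;4p'
```

```text
tool_pos: [0.5135, 0.0377, 0.0243]
contact_force: [0.4, -0.2, -0.7]
tool_pos: [0.5157, 0.0375, 0.0244]
contact_force: [-0.1, 0.2, 0.1]
tool_pos: [0.5161, 0.0374, 0.0242]
contact_force: [-7.3, 0.3, 5.6]
```

```bash
python3 -m jog '[{"tx":0.02,"ty":-0.002,"tz":0,"rx":0,"ry":0,"rz":0},{"tx":0.02,"ty":-0.002,"tz":0,"rx":0,"ry":0,"rz":0},{"tx":0,"ty":0,"tz":0,"rx":0,"ry":0,"rz":0}]' | sed -n '2p;4p'
python3 -m jog '[{"tx":-0.1,"ty":0.01,"tz":0,"rx":0,"ry":0,"rz":0},{"tx":-0.3,"ty":0.03,"tz":0,"rx":0,"ry":0,"rz":0},{"tx":-0.8,"ty":0,"tz":0,"rx":0,"ry":0,"rz":0},{"tx":-0.6,"ty":-0.1,"tz":0.2,"rx":0,"ry":0,"rz":0},{"tx":0,"ty":-0.5,"tz":0.8,"rx":0,"ry":0,"rz":0},{"tx":0,"ty":-0.8,"tz":0.5,"rx":0,"ry":0,"rz":0},{"tx":0,"ty":-0.8,"tz":0.4,"rx":0,"ry":0,"rz":0},{"tx":0,"ty":-0.8,"tz":0,"rx":0,"ry":0,"rz":0},{"tx":0,"ty":-0.8,"tz":0,"rx":0,"ry":0,"rz":0},{"tx":0,"ty":0,"tz":0,"rx":0,"ry":0,"rz":0}]' | sed -n '1,2p;4p'
python3 - <<'E'
from h import *
a=cam('top')['image'][135:235,225:325]; b=cam('side')['image'][175:275,225:365]
b=cv2.resize(b,(470,336)); a=cv2.resize(a,(330,336))
cv2.imwrite('pics/f.png',cv2.cvtColor(np.hstack([a,b]),4))
E
```

```text
tool_pos: [0.5166, 0.0374, 0.0242]
contact_force: [-9.6, 1.5, 8.2]
time_s: 21.85
tool_pos: [0.4301, -0.1554, 0.1201]
contact_force: [1.3, 0.1, -0.1]
```

View pics/f.png

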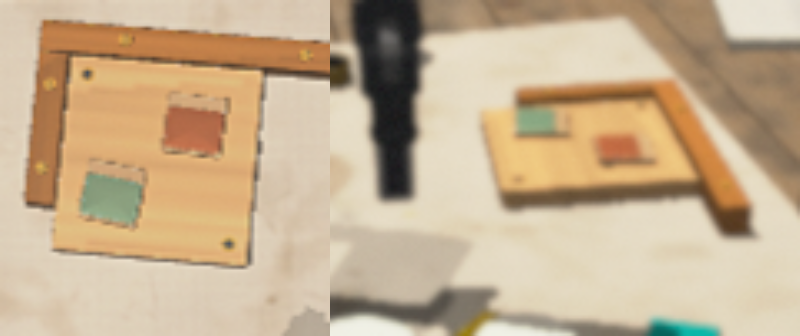

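Both views show the bat flush in the corner, with the tiles in place and the arm clear. I'll hand it in.

```bash
python3 -c 'from h import *; print(manip.close_job())'
```

```text
the job is handed in; nothing more can be done
None
```

The bat is home in the corner stop, flush against both battens in the last top and side pictures; the tiles show no visible shift, nothing else was touched, and the job was handed in at about 22 s.

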